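Top up a tilted cartridge magazine

TASK

Load the two sensor cartridges standing on the desk into the tilted magazine, blue nose first and foot flange in its channel, like the one already inside. Then push the whole column down against the blue end stop, so that the orange catch springs up behind the last cartridge. Push gently: do not ram the column against the stop.

Things in the scene. Friction and masses are not known exactly. Their poses are not given: they have to be found in the camera images.
- magazine: the tilted magazine's stand: grey base plate 330 x 84 mm with white brackets, fixed to the desk. Origin: centre of its underside on the desk; x along the plate toward the low (end stop) end, z up.
- tube: Aluminium tube on the stand, tilted 20 deg. Origin: its floor, mid-width, at the mouth, 115 mm above the desk. +x down the slope (way of travel), z square to the floor, y left; a loaded cartridge has these same axes. Roofed from x = 0 to the stop at x = 215 mm; inside 39 mm wide, 53 high, walls 4; roof of two lips with a 14 mm slot. Holds three: the last tail then sticks out to x = -25 mm.
- mouth (a point): Same point as the tube's origin. Walls and roof flare over 12 mm ahead of it. Before it, x = -125 to 0, the floor goes on as an open trough with guides 8 mm high (inner faces y = +21.5, -27.5 mm). In the tube a channel at the foot of the right wall (10 mm high, out to y = -25.5 mm) takes the foot flange; a cartridge turned round cannot enter.
- stop (a point): Floor point at the inner face of the blue end stop (tube x = 215 mm). Friction holds cartridges on the slope: they do not slide by themselves but are pushed, each pushing those before it. A column takes some 2 to 5 N to move; the force rises sharply once it meets the stop.
- catch (a joint): Orange sprung leaf in the trough floor, 12 mm wide, hinged at tube x = -58.5 mm, free tip at x = -27.5 mm pointing down the slope. 0 rad: up, tip 7 mm above the floor; about 0.25 rad: pressed flush under a cartridge. Weak spring, under 1 N at the tip; it springs up behind a tail that has passed x = -27.5 mm.
- catch_tip (a point): Top of the catch's free tip.
- cart_a: Loose sensor cartridge standing on the desk, 80 mm long (x), 36 wide, 50 high, 150 g, white block with blue nose end (+x); tail end (-x) white with three grey bars. A grey foot flange 8 mm high sticks out 6 mm along its right side (-y) only. Origin: centre of the underside of the 36 mm block, z up.
- cart_a_nose (a point): cart_a's nose end: middle of its lower edge, 40 mm along +x from the origin.
- cart_a_tail (a point): cart_a's tail end: middle of its lower edge, 40 mm along -x from the origin.
- cart_b: Loose sensor cartridge standing on the desk, 80 mm long (x), 36 wide, 50 high, 150 g, white block with blue nose end (+x); tail end (-x) white with three grey bars. A grey foot flange 8 mm high sticks out 6 mm along its right side (-y) only. Origin: centre of the underside of the 36 mm block, z up.
- cart_b_nose (a point): cart_b's nose end: middle of its lower edge, 40 mm along +x from the origin.
- cart_b_tail (a point): cart_b's tail end: middle of its lower edge, 40 mm along -x from the origin.
- cart_in: the same kind of cartridge, already in the tube, nose down the slope, about 20 mm short of the end stop; it moves when pushed. Same sizes, origin and axes as cart_a.
- cart_in_nose (a point): cart_in's nose end: middle of its lower edge.
- cart_in_tail (a point): cart_in's tail end: middle of its lower edge.

How it is judged:
By the outcome, as a careful person would: the job done as asked, in the order asked, and still so for the second after the job is handed in, with the robot touching nothing.
It also fails if it takes over 72 s, if anything falls off the work surface, if the arm or the gripper's body presses on something with over 40 N, if the wrist force passes 120 N, or if a joint passes its speed limit or range.

ROBOT

A 6-joint arm with a two-finger parallel gripper is mounted at the origin on a cart in front of the work surface, level with it; the furniture and walls round the work are solid. World frame = base frame: x ahead of the robot, y to its left, z up, the work surface at z = 0. Lengths are in mm, angles in rad, forces in N, time in s.
With the tool pointing down it reaches from about 275 to 1000 mm from the base axis. Payload 8.4 kg.
Tool frame: the origin (TCP) lies at the centre of the arm's flange, where the gripper is bolted on; the fingertips stand 173 mm ahead of it and the grasp point (between the pads) lies 155 mm ahead of it; z points along the fingers, y is the direction in which the jaws open and shut (so a half turn about z gives the same grasp; the last joint's range is limited). The gripper opens to 85 mm and grips with 20 to 120 N. Pads are 22 mm wide; open, the fingers measure 114 mm over their backs; the gripper's body (76 mm by 85 mm) begins 54 mm behind the grasp point. The pads swing forward as they close: fully open they stand 13 mm farther back than shut.
Start: joints at [1.348, 0.353, 1.633, -0, 1.155, -0.002], TCP at [136.88, 609.831, 404.681] pointing down, gripper open.
Joint ranges: [-2.63, 2.63], [-0.92, 2.1], [0.06, 2.66], [-1.3, 4.44], [0, 2.69], [-3.02, 3.02]. Speed limits (rad/s): [2.22, 2.22, 2.79, 3.14, 3.14, 3.14].

INTERFACE

Orientations are given as [roll, pitch, yaw] about the fixed x, y, z axes, in that order (R = Rz(yaw) Ry(pitch) Rx(roll)).
In Python, from rig import sense, grab_frame, camera_model, sign_off gives the robot as it stands. The module is installed in compiled form; this text tells all that it offers.
- The arm moves only by the tool step_arm, never from a script. Its argument "commands" is a list of rows, each a list of 3 entries, a list of its own where there are three numbers: the shift along the tool's x, y, z in mm, then the turn about the tool's z in rad, then the opening, from 0 (shut) to 1 (fully open). A call has 1 to 20 rows; each row shifts and turns the pose as measured when the row begins, along the tool's axes as they then stand; what a row does not reach is not made up. A row lasts 1/8 s, in which the tool goes at most 62.5 mm and 10.7 degrees, less where a joint would pass 70% of its speed; a pose out of reach is approached as far as the arm can. A call with a gripper value outside its range is refused whole. The fingers move at their own pace and stop on an object; "force" is the grip in N (left out, the last holds). Time passes only in rows, so rows that do not move let the fingers close. It gives the time, the measured TCP pose, the force and the opening at its end, in the units of the state.
- sense(): the state, without advancing time (a new reading comes with each control period).
- grab_frame(name): name is "scene" or "side" or "wrist"; returns the picture (400x640x3 uint8, blue, green, red); there is no depth.
- camera_model(name): a dict with "fx", "fy", "cx", "cy" (pixels), "R" (3x3) and "t" (3): a world point X has camera coordinates R X + t. Camera axes: x right, y down, z forward; pixel columns grow to the right and rows downward; lengths in mm; the calibration is good to about 2 mm. The wrist camera is an equidistant fisheye: a pixel r from the principal point sees the ray r / f radians off the axis. A picture is of the moment at which its call begins: read the wrist's pose just before it. camera_model takes no time and is no camera call; for the wrist camera it gives the pose at the moment of the call.
- sign_off(): hands the job in, once; it reports no verdict.
The state is a dict: "clock": time; "qpos": joint angles; "qvel": joint speeds; "joint_efforts": joint torques, N m; "eef_pos": TCP position; "tcp_rot": TCP orientation; "contact_force": force on the tool from outside, world axes, zero at the start; "wrist_torque": the same for the moment, N m; "opening": opening from 0.0 (shut) to 1.0 (fully open).
Only numpy, scipy, OpenCV 4.12 (cv2) and the standard library are available. Lean on these libraries where they do the work, as an engineer would, in place of code of your own. Each camera call takes 0.05 s, during which the arm holds its last target. There are 200 camera calls.

## Working session

There is one attempt and no reset: what is moved stays moved. The work goes in short steps, Python scripts to look and compute and a tool call to move; the robot and the scene stay as the last step left them, time stands still between calls to the robot, and variables do not carry over. Pictures are saved under pics/ and viewed, about 8 in all and at most 12, crops included, and the job is handed in when it is done.

Besides the shell and the picture viewer there is one more tool, called after "Call:" as name(argument=value, ...) on one line, values as JSON. step_arm: Moves the arm, as the interface text tells. Its arguments: {"type":"object","properties":{"commands":{"type":"array","items":{"type":"array"}},"force":{"type":"number"}},"required":["commands"]}

```bash
mkdir -p pics; python3 - <<'E'
from rig import *
import cv2,json
print(sense())
for n in ["scene","side","wrist"]:
    m=camera_model(n);print(n,m)
    cv2.imwrite(f"pics/{n}0.png",grab_frame(n))
E
```

```text
{'clock': 0.0, 'qpos': array([ 1.34761335e+00,  3.53660543e-01,  1.63411367e+00, -1.51536344e-05,
        1.15519646e+00, -2.42211204e-03]), 'qvel': array([ 0.00146865, -0.00122698,  0.00174647,  0.00149531, -0.00107533,
        0.00018637]), 'joint_efforts': array([-9.99730109e-04, -6.05253053e+01, -3.42064512e+01, -1.10163535e-04,
        9.21862229e-03, -1.92454615e-05]), 'eef_pos': array([136.82361076, 609.60936923, 403.96253067]), 'tcp_rot': array([-3.14021461e+00,  1.05174772e-05,  2.92083793e+00]), 'contact_force': array([ 0.51296826,  0.75994154, -0.56285031]), 'wrist_torque': array([ 0.03732199, -0.01502643,  0.05172538]), 'opening': 0.997687131108953}
scene {'fx': 483.1098584517053, 'fy': 483.1098584517053, 'cx': 316.49628435088624, 'cy': 206.91407082958324, 'R': array([[ 0.66920661, -0.74265465, -0.02503161],
       [-0.32616899, -0.26330981, -0.90789963],
       [ 0.66766481,  0.61573697, -0.41843959]]), 't': array([-446.29638164,  289.03037604,  815.8631942 ])}
side {'fx': 444.10937125960527, 'fy': 444.10937125960527, 'cx': 323.4697140260028, 'cy': 202.68016747299436, 'R': array([[ 0.94529611, -0.32616757,  0.0054759 ],
       [-0.20631145, -0.61076435, -0.76446223],
       [ 0.25268727,  0.72151343, -0.64464527]]), 't': array([-573.15906141,  172.51665892,  910.99174088])}
wrist {'fx': 309.70691628693146, 'fy': 309.70691628693146, 'cx': 324.4586691608468, 'cy': 200.55414451949574, 'R': array([[ 0.21985546,  0.97553172, -0.00120061],
       [ 0.92759079, -0.20866963,  0.30989082],
       [ 0.30205779, -0.06924486, -0.95077139]]), 't': array([-623.99981755,  -39.5866389 ,  380.51943042])}
```

```bash
python3 - <<'E'
import cv2,numpy as np
a=cv2.imread("pics/scene0.png");b=cv2.imread("pics/side0.png");w=cv2.imread("pics/wrist0.png")
cv2.imwrite("pics/m0.png",cv2.resize(np.vstack([a,b]),(480*2//2*1,600)) if 0 else np.vstack([a[100:400],b[100:400]]))
E
```

```text
(no output)
```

View pics/m0.png

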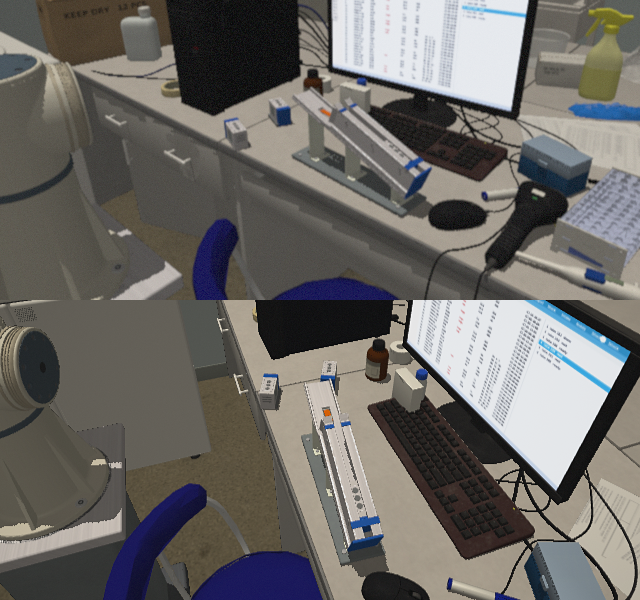

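View pics/wrist0.png

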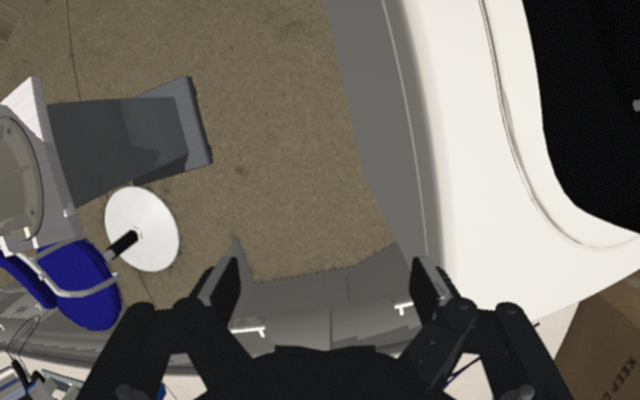

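The scene view shows the carts near (235,232) and (280,212). The side view shows them near (269,190) and (329,170), with the magazine at about (345,265) and its low end toward +x. The wrist view shows only floor and cabinet, so it is of no use yet.

```bash
cat > h.py <<'E'
import numpy as np,cv2
from rig import *
from scipy.spatial.transform import Rotation as Ro
def ray(m,p):
    x=(p[0]-m["cx"])/m["fx"];y=(p[1]-m["cy"])/m["fy"]
    if m.get("fish"):
        r=np.hypot(x,y);d=np.array([x/r*np.sin(r),y/r*np.sin(r),np.cos(r)])
    else: d=np.array([x,y,1.])
    R=np.array(m["R"]);d=R.T@d
    return -R.T@np.array(m["t"]),d/np.linalg.norm(d)
def cm(n):
    m=dict(camera_model(n));m["fish"]=n=="wrist";return m
def onz(m,p,z=0):
    c,d=ray(m,p);return c+d*(z-c[2])/d[2]
def tri(*mp):
    A=np.zeros((3,3));b=np.zeros(3);L=[]
    for m,p in mp:
        c,d=ray(m,p);P=np.eye(3)-np.outer(d,d);A+=P;b+=P@c;L.append((c,d))
    X=np.linalg.solve(A,b)
    return X,[np.linalg.norm(np.cross(X-c,d)) for c,d in L]
def proj(m,X):
    q=np.array(m["R"])@np.array(X,float)+m["t"]
    if m.get("fish"):
        rho=np.hypot(q[0],q[1]);th=np.arctan2(rho,q[2]);u=q[:2]/rho*th
    else:u=q[:2]/q[2]
    return u*m["fx"]+[m["cx"],m["cy"]]
E
python3 - <<'E'
from h import *
S,T=cm("scene"),cm("side")
for a,b in [((235,232),(269,190)),((280,212),(329,170)),((300,195),(315,185)),((420,285),(370,345))]: print(tri((S,a),(T,b)))
print([np.round(-np.array(camera_model(n)["R"]).T@camera_model(n)["t"]) for n in ["scene","side","wrist"]])
a=cv2.imread("pics/scene0.png");b=cv2.imread("pics/side0.png")
A=cv2.resize(a[175:325,215:440],None,fx=2.6,fy=2.6,interpolation=2)
B=cv2.resize(b[145:360,245:400],None,fx=2.6,fy=2.6,interpolation=2)
cv2.imwrite("pics/A.png",A);cv2.imwrite("pics/B.png",B)
E
```

```text
(array([506.04778725, 130.80488418,  27.67663121]), [np.float64(1.1960982902396937), np.float64(1.1960982902396322)])
(array([678.87777805, 155.3537483 ,  21.30488407]), [np.float64(8.812817451567264), np.float64(8.812817451567401)])
(array([572.08853758, -40.7935392 , 153.68388039]), [np.float64(1.2923285200342305), np.float64(1.292328520034103)])
(array([ 561.30511919, -369.24915751,   55.79800019]), [np.float64(0.9550433407630023), np.float64(0.9550433407629348)])
[array([-152., -758.,  593.]), array([ 347., -739.,  722.]), array([ 59., 627., 373.])]
```

View pics/A.png

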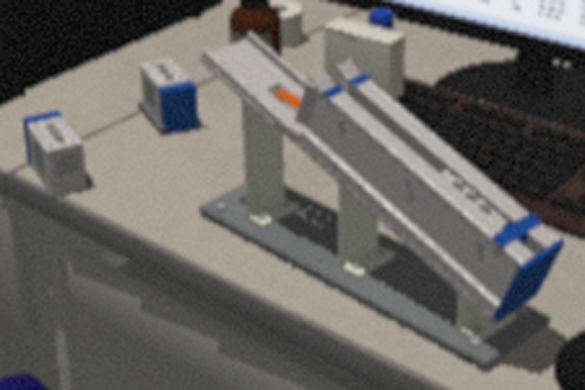

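View pics/B.png

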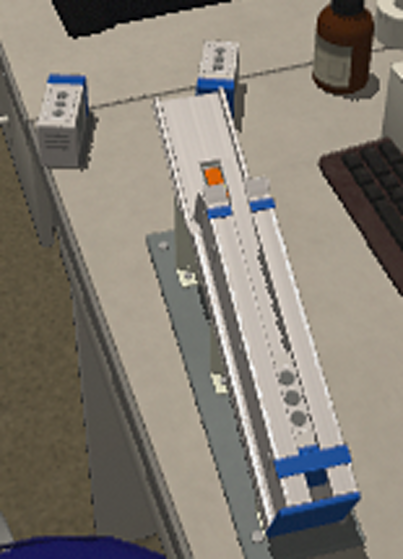

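P stands at the left with its nose toward +y and its tail facing the camera. Q stands behind with its nose toward -y. The magazine's trough is near the carts and its blue stop lies toward -y. I'll compute rough poses from the crop pixels.

```bash
python3 - <<'E'
from h import *
S,T=cm("scene"),cm("side")
a=lambda x,y:(S,(x/2.6+215-.3,y/2.6+175-.3)); b=lambda x,y:(T,(x/2.6+245-.3,y/2.6+145-.3))
for n,p in dict(Ptail=(57,124),Pnose=(67,76),Qtail=(222,41),Qnose=(217,86)).items(): print(n,onz(*b(*p),50).round())
for n,p in dict(Ptail=(66,148),Pnose=(41,116),Qtail=(159,62),Qnose=(178,86)).items(): print(n,onz(*a(*p),50).round())
for n,p,q in [("trough end R",(203,52),(155,99)),("trough end L",(248,35),(222,90)),("catch",(289,97),(213,177)),("stop topL",(563,243),(358,495)),("bluebar R",(497,242),(275,467)),("bluebar L",(540,217),(350,452)),("bar2R",(328,93),(207,212)),("bar2L",(362,76),(272,203))]:
    X,e=tri(a(*p),b(*q));print(n,X.round(),np.round(e,1))
E
```

```text
Ptail [493.  94.  50.]
Pnose [520. 164.  50.]
Qtail [684. 172.  50.]
Qnose [654. 102.  50.]
Ptail [490.  90.  50.]
Pnose [518. 162.  50.]
Qtail [684. 167.  50.]
Qnose [654. 107.  50.]
trough end R [550. -39. 162.] [0.2 0.2]
trough end L [605. -41. 160.] [0.8 0.8]
catch [ 573. -115.  135.] [1.7 1.7]
stop topL [ 576. -381.   93.] [0.4 0.4]
bluebar R [ 531. -352.  104.] [0.4 0.4]
bluebar L [ 580. -358.  105.] [0.8 0.8]
bar2R [ 544. -183.  169.] [0.7 0.7]
bar2L [ 593. -181.  164.] [1.6 1.6]
```

```bash
python3 - <<'E'
from h import *
S,T=cm("scene"),cm("side")
for p in [(180,205),(201,213),(298,180)]: print("scene",onz(S,p).round())
for p in [(272,157),(390,135),(258,110)]: print("side",onz(T,p).round())
print("bottle/box",onz(T,(376,182)).round(),onz(T,(410,205)).round())
for z in (0,300,500): print(onz(T,(330,135),z).round())
E
```

```text
scene [546. 444.   0.]
scene [552. 347.   0.]
scene [915. 306.   0.]
side [557. 309.   0.]
side [930. 310.   0.]
side [580. 595.   0.]
bottle/box [791. 106.   0.] [833.  -9.   0.]
[755. 369.   0.]
[586. -91. 300.]
[ 473. -398.  500.]
```

Call:
step_arm(commands=[[[-31.5,-36,-8],0,1],[[-31.5,-36,-8],0,1],[[-31.5,-36,-8],0,1],[[-31.5,-36,-8],0,1],[[-31.5,-36,-8],0,1],[[-31.5,-36,-8],0,1],[[-31.5,-36,-8],0,1],[[-31.5,-36,-8],0,1],[[-31.5,-36,-8],0,1],[[-31.5,-36,-8],0,1],[[-31.5,-36,-8],0,1],[[-31.5,-36,-8],0,1],[[-31.5,-36,-8],0,1],[[-31.5,-36,-8],0,1],[[-31.5,-36,-8],0,1],[[-31.5,-36,-8],0,1]])

```text
clock: 2.15
eef_pos: [510.7, -82.1, 535.5]
tcp_rot: [-3.14, 0.002, 2.926]
contact_force: [-0.0, 0.6, 0.3]
opening: 0.996
```

```bash
python3 - <<'E'
from h import *
import json
s=sense();print(s["clock"],s["eef_pos"],s["tcp_rot"],s["contact_force"])
m=cm("wrist");cv2.imwrite("pics/w1.png",grab_frame("wrist"))
np.save("w1.npy",m,allow_pickle=True)
E
```

```text
2.15 [510.74421083 -82.1089859  535.46025274] [-3.13969198e+00  1.64164616e-03  2.92608607e+00] [-0.01073605  0.62962562  0.30814429]
```

View pics/w1.png

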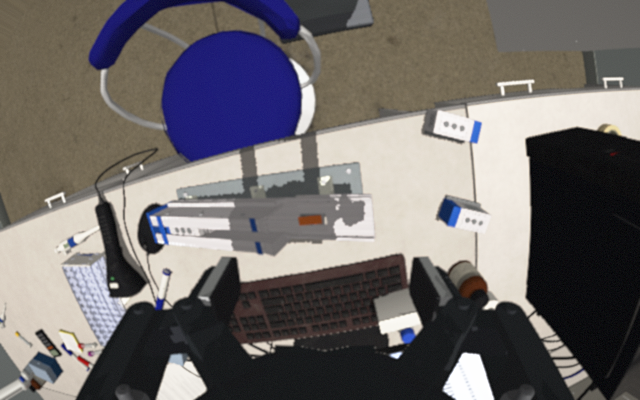

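The wrist view shows the whole magazine, with the catch at (311,219), the stop at (155,225), the mouth bar at (253,235) and the trough end at (373,215). Cart P is at (455,127) with its nose to the right, and Q is at (465,215) with its nose to the left. I'll enlarge these for exact pixels.

```bash
python3 - <<'E'
import cv2,numpy as np
w=cv2.imread("pics/w1.png")
M=cv2.resize(w[155:260,130:390],None,fx=3,fy=3,interpolation=2)
P=cv2.resize(w[100:150,412:492],None,fx=4.8,fy=4.8,interpolation=2)
Q=cv2.resize(w[188:238,420:500],None,fx=4.8,fy=4.8,interpolation=2)
B=np.zeros((240,780,3),np.uint8);B[:,:384]=P;B[:,390:774]=Q
cv2.imwrite("pics/c1.png",np.vstack([M,B]))
E
```

```text
(no output)
```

View pics/c1.png

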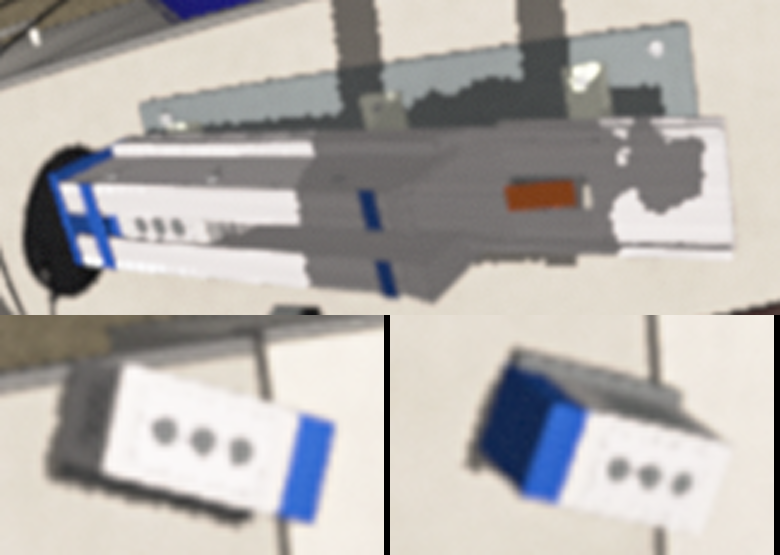

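```bash
cat > meas.py <<'E'
from h import *
S,T=cm("scene"),cm("side");W=np.load("w1.npy",allow_pickle=True).item()
a=lambda x,y:(S,(x/2.6+215-.3,y/2.6+175-.3)); b=lambda x,y:(T,(x/2.6+245-.3,y/2.6+145-.3))
c=lambda x,y:(W,(x/3+130-.33,y/3+155-.33))
P=lambda x,y:(W,(x/4.8+412-.4,y/4.8+100-.4)); Q=lambda x,y:(W,(x/4.8+420-.4,y/4.8+188-.4))
for n,f,cs in [("P",P,[(122,50),(105,158),(335,110),(312,208)]),("Q",Q,[(340,125),(318,220),(170,83),(135,180)])]:
    k=[onz(*f(*p),50)[:2] for p in cs];t=(k[0]+k[1])/2;o=(k[2]+k[3])/2;d=o-t
    print(n,"centre",((t+o)/2).round(1),"yaw",np.arctan2(d[1],d[0]).round(3),"len",np.linalg.norm(d).round(1),"wid",[np.linalg.norm(k[0]-k[1]).round(1),np.linalg.norm(k[2]-k[3]).round(1)])
L=[]
for n,m in (("scene",S),("side",T),("w1",W)):
    I=cv2.imread(f"pics/{n}{'' if n=='w1' else '0'}.png");h=cv2.cvtColor(I,cv2.COLOR_BGR2HSV)
    k=((h[...,0]<16)&(h[...,0]>4)&(h[...,1]>170)&(h[...,2]>90)).astype(np.uint8)
    nn,_,st,ce=cv2.connectedComponentsWithStats(k)
    for i in range(1,nn):
        if st[i,4]>30: print(n,st[i],ce[i].round(1))
E
python3 - <<'E'
exec(open('meas.py').read())
for n,l in [("trendR",[a(203,52),b(155,99),c(725,118)]),("trendL",[a(248,35),b(222,90),c(733,258)]),("stopbarR",[a(497,242),b(275,467)]),("stopTopL",[a(563,243),b(358,495),c(78,265)]),("bar2L",[a(362,76),b(272,203),c(392,296)])]:
    X,e=tri(*l);print(n,X.round(1),np.round(e,1))
for p in [(140,103),(688,22)]: print("plate",onz(*c(*p),6).round(1))
E
```

```text
P centre [505.3 129.6] yaw 1.19 len 78.8 wid [np.float64(35.1), np.float64(34.0)]
Q centre [664.8 138.1] yaw -2.009 len 78.1 wid [np.float64(37.5), np.float64(36.8)]
side [324 210   7   6  33] [326.6 212.4]
w1 [299 216  22   8 141] [309.9 219.6]
trendR [549.6 -36.3 160.6] [2.2 1.2 3.2]
trendL [606.  -41.3 160.4] [0.9 1.  1. ]
stopbarR [ 531.  -352.2  103.7] [0.4 0.4]
stopTopL [ 575.6 -381.8   93.9] [0.8 0.5 1. ]
bar2L [ 591.9 -182.9  165. ] [1.9 1.5 0.5]
plate [ 513.1 -359.3    6. ]
plate [539.3 -31.7   6. ]
```

```bash
python3 - <<'E' | tail -12
exec(open('meas.py').read())
print(onz(W,(309.9,219.6),132.5),tri((T,(326.6,212.4)),(W,(309.9,219.6))))
psi=-1.652;t=np.deg2rad(20)
def inv(O,m,p,zl):  # ray onto the plane z_local=zl in the tube frame
    R=Ro.from_euler('ZY',[psi,t]).as_matrix();C,d=ray(m,p);C=R.T@(C-O);d=R.T@d;return (C+d*(zl-C[2])/d[2]).round(1)
O=np.array([571.5,-154,115])
for n,q,z in [("orange tip?",c(507,197),7),("orange hinge",c(578,193),0),("trendR",c(725,118),8),("trendL",c(733,258),8),("trendR side",b(155,99),8),("trendL side",b(222,90),8),("trR sc",a(203,52),8),("trL sc",a(248,35),8),("stopTopL",c(78,265),57),("stop TopR",c(52,178),57),
 ("mouthbar RR",c(360,190),57),("mouthbar LL",c(392,296),57)]: print(n,inv(O,*q,z))
E
```

```text
orange tip? [-27.   -1.7   7. ]
orange hinge [-57.5  -1.    0. ]
trendR [-126.4  -36.1    8. ]
trendL [-124.8   24.     8. ]
trendR side [-120.8  -31.1    8. ]
trendL side [-119.7   23.6    8. ]
trR sc [-120.7  -32.9    8. ]
trL sc [-120.5   20.     8. ]
stopTopL [222.5  24.1  57. ]
stop TopR [220.7 -27.6  57. ]
mouthbar RR [ 11.9 -25.2  57. ]
mouthbar LL [ 8.5 22.7 57. ]
```

Call:
step_arm(commands=[[[8.4,34.3,39],0,1],[[8.4,34.3,39],0,1],[[8.4,34.3,39],0,1],[[8.4,34.3,39],0,1],[[8.4,34.3,39],0,1],[[8.4,34.3,39],0,1],[[0,0,0],-0.176,1],[[0,0,0],-0.176,1],[[0,0,0],-0.176,1],[[0,0,0],-0.176,1],[[0,0,0],-0.176,1],[[0,0,0],-0.176,1],[[0,0,0],-0.176,1],[[0,0,0],-0.176,1],[[0,0,0],0,1]])

```text
clock: 4.08
eef_pos: [509.3, 128.9, 291.1]
tcp_rot: [-3.137, -0.008, -1.911]
contact_force: [0.5, -0.4, -0.2]
opening: 0.997
```

```bash
cat > go.py <<'E'
from h import *
def to(X,yaw,s=None):
    s=s or sense();R=Ro.from_euler('xyz',s["tcp_rot"]).as_matrix()
    d=R.T@(np.array(X)-s["eef_pos"]);dy=(yaw-s["tcp_rot"][2]+np.pi)%(2*np.pi)-np.pi
    print("t",s["clock"],"at",s["eef_pos"].round(1),s["tcp_rot"].round(3),"open",round(s["opening"],2),"F",s["contact_force"].round(1));print("shift",d.round(1),"turn",round(-dy,3),"q6",s["qpos"][5].round(2))
E
python3 - <<'E'
from go import *
to([505.3,129.6,189],4.332)
m=cm("wrist");I=grab_frame("wrist");cv2.imwrite("pics/w2.png",I);np.save("w2.npy",m,allow_pickle=True)
# blue band of top
h=cv2.cvtColor(I,cv2.COLOR_BGR2HSV);k=((abs(h[...,0].astype(int)-110)<14)&(h[...,1]>130)&(h[...,2]>150)).astype(np.uint8)
n,_,st,ce=cv2.connectedComponentsWithStats(k)
for i in range(1,n):
    if st[i,4]>100: print(st[i],onz(m,ce[i],50).round(1))
E
```

```text
t 4.075 at [509.3 128.9 291.1] [-3.137 -0.008 -1.911] open 1.0 F [ 0.5 -0.4 -0.2]
shift [ -0.2   4.5 102.1] turn 0.04 q6 -2.55
[141 237  36  20 492] [651.3 107.7  50. ]
[307 248  46  17 682] [517.5 159.7  50. ]
```

View pics/w2.png

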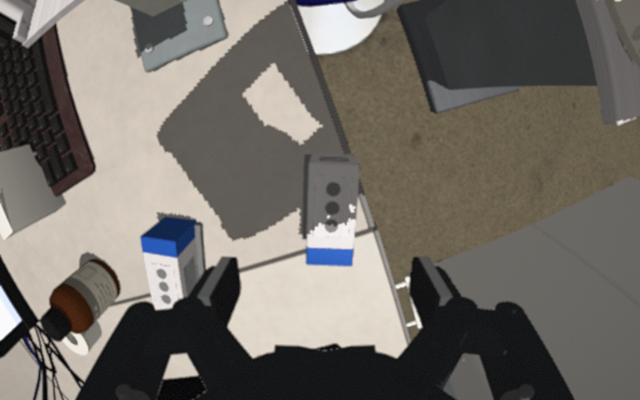

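Seen close up, P's top lies between (307,155) and (352,265), with its nose at the bottom. The blue band measures (517.5,159.7), which matches the prediction, so I'll descend and grip.

Call:
step_arm(commands=[[[0,1.1,25],0.01,1],[[0,1.1,25],0.01,1],[[0,1.1,25],0.01,1],[[0,1.1,25],0.01,1],[[0,0,0],0,1],[[0,0,0],0,0.3],[[0,0,0],0,0.3],[[0,0,0],0,0.3],[[0,0,0],0,0.3],[[0,0,0],0,0.3]], force=30)

```text
clock: 5.38
eef_pos: [507.0, 130.1, 192.2]
tcp_rot: [-3.132, -0.004, -1.979]
contact_force: [-0.9, 0.3, -1.5]
opening: 0.415
```

```bash
python3 - <<'E'
from go import *
to([505.3,129.6,189],4.332);print(sense()["qvel"])
E
```

```text
t 5.375 at [507.  130.1 192.2] [-3.132 -0.004 -1.979] open 0.41 F [-0.9  0.3 -1.5]
shift [1.1 1.4 3.1] turn -0.028 q6 -2.47
[ 6.09845948e-05 -1.73705883e-03  8.24187589e-04 -5.31524446e-04
  1.50720782e-03  1.48745706e-03]
```

Call:
step_arm(commands=[[[0,0,-30],0,0.3],[[0,0,-46],0.176,0.3],[[0,0,-46],0.176,0.3],[[0,0,-46],0.176,0.3],[[0,0,-46],0.176,0.3],[[0,0,0],0.176,0.3],[[0,0,0],0.176,0.3],[[0,0,0],0.176,0.3],[[0,0,0],0.176,0.3],[[0,0,0],0.176,0.3],[[0,0,0],0.176,0.3],[[0,0,0],0.176,0.3],[[0,0,0],0.176,0.3],[[0,0,0],0.176,0.3],[[0,0,0],0.176,0.3],[[0,0,0],0.176,0.3],[[0,0,0],0,0.3]])

```text
clock: 7.5
eef_pos: [502.5, 130.8, 411.2]
tcp_rot: [3.14, 0.009, 1.577]
contact_force: [-0.5, -0.2, -1.8]
opening: 0.411
```

```bash
python3 - <<'E'
from go import *
to([575,-93,400],1.49)
E
```

```text
t 7.5 at [502.5 130.8 411.2] [3.14  0.009 1.577] open 0.41 F [-0.5 -0.2 -1.8]
shift [-224.1   71.2   13.5] turn 0.087 q6 0.25
```

Call:
step_arm(commands=[[[-44,14,2],0,0.3],[[-44,14,2],0,0.3],[[-44,14,2],0,0.3],[[-44,14,2],0,0.3],[[-44,14,2],0,0.3],[[0,0,0],0.09,0.3],[[0,0,0],0,0.3]])

```text
clock: 8.38
eef_pos: [577.9, -94.9, 402.3]
tcp_rot: [3.14, 0.009, 1.52]
contact_force: [-0.5, -0.1, -1.7]
opening: 0.412
```

```bash
python3 - <<'E'
from go import *
to([575,-93,346],1.49)
E
```

```text
t 8.375 at [577.9 -94.9 402.3] [3.14  0.009 1.52 ] open 0.41 F [-0.5 -0.1 -1.7]
shift [ 2.2 -3.1 56.3] turn 0.03 q6 -0.11
```

Call:
step_arm(commands=[[[0.7,-1,14],0.01,0.3],[[0.7,-1,14],0.01,0.3],[[0.7,-1,12],0.01,0.3],[[0,0,5],0,0.3],[[0,0,0],0,0.3]])

```text
clock: 9.0
eef_pos: [574.0, -91.0, 352.9]
tcp_rot: [-3.141, 0.008, 1.499]
contact_force: [0.9, 0.5, -1.6]
opening: 0.418
```

```bash
python3 - <<'E'
from go import *
to([575,-93,346],1.49)
a=grab_frame("scene")[160:290,250:410];w=grab_frame("wrist")
A=cv2.resize(a,None,fx=2.7,fy=2.7,interpolation=2);b=cv2.resize(grab_frame("side")[145:275,260:400],None,fx=2.7,fy=2.7,interpolation=2)
top=np.hstack([A,b])[:,:800]
B=np.zeros((600,800,3),np.uint8);B[:top.shape[0],:top.shape[1]]=top;cr=w[80:325,140:540];B[355:600,:400]=cr
cv2.imwrite("pics/p1.png",B)
E
```

```text
t 9.0 at [574.  -91.  352.9] [-3.141  0.008  1.499] open 0.42 F [ 0.9  0.5 -1.6]
shift [-1.8  1.1  6.9] turn 0.009 q6 -0.08
```

View pics/p1.png

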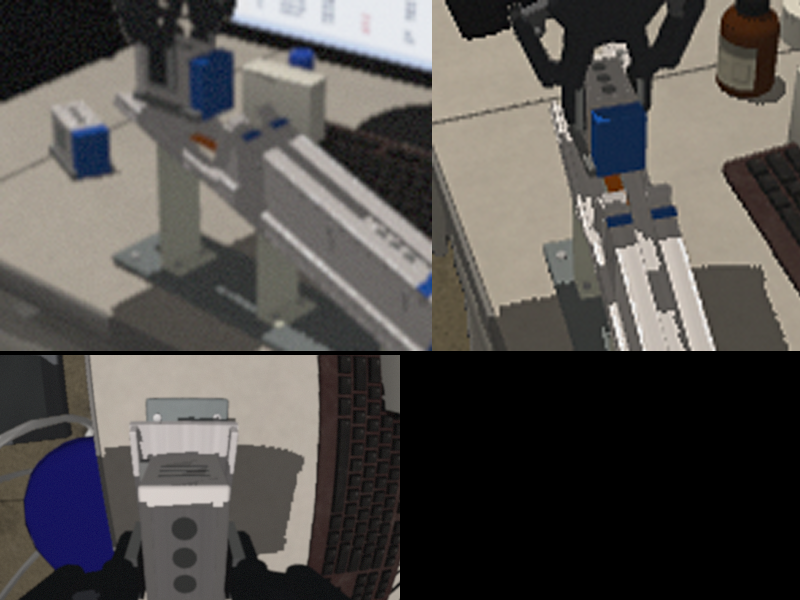

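The cart hangs over the trough, nose down-slope and flange on the correct side. In the wrist view the guides span columns 131–237 and the cart 138–231, so it wants about 2 mm along tool +y. I'll correct that and lower to contact.

Call:
step_arm(commands=[[[-1,2,2],0.01,0.3],[[0,0,2],0,0.3],[[0,0,2],0,0.3],[[0,0,2],0,0.3],[[0,0,0],0,0.3]])

```text
clock: 9.78
eef_pos: [576.7, -92.7, 346.2]
tcp_rot: [3.138, 0.009, 1.487]
contact_force: [-0.7, -0.1, -1.5]
opening: 0.418
```

```bash
python3 - <<'E'
from go import *
to([575,-93,344],1.49)
w=grab_frame("wrist");cv2.imwrite("pics/w3.png",w)
g=cv2.cvtColor(w,cv2.COLOR_BGR2GRAY)
for y in (160,175,195): print(y,[(x,int(g[y,x])) for x in range(262,392,3)])
E
```

```text
t 9.775 at [576.7 -92.7 346.2] [3.138 0.009 1.487] open 0.42 F [-0.7 -0.1 -1.5]
shift [-0.4 -1.7  2.2] turn -0.003 q6 -0.07
160 [(262, 196), (265, 175), (268, 81), (271, 117), (274, 191), (277, 193), (280, 193), (283, 200), (286, 202), (289, 198), (292, 197), (295, 195), (298, 199), (301, 196), (304, 195), (307, 195), (310, 193), (313, 194), (316, 200), (319, 202), (322, 197), (325, 194), (328, 198), (331, 198), (334, 196), (337, 192), (340, 194), (343, 193), (346, 193), (349, 200), (352, 203), (355, 196), (358, 196), (361, 193), (364, 122), (367, 195), (370, 194), (373, 163), (376, 178), (379, 179), (382, 180), (385, 180), (388, 179), (391, 179)]
175 [(262, 182), (265, 197), (268, 138), (271, 107), (274, 192), (277, 193), (280, 192), (283, 198), (286, 202), (289, 199), (292, 196), (295, 197), (298, 199), (301, 195), (304, 196), (307, 195), (310, 196), (313, 195), (316, 200), (319, 202), (322, 196), (325, 195), (328, 199), (331, 199), (334, 196), (337, 195), (340, 197), (343, 193), (346, 195), (349, 205), (352, 203), (355, 197), (358, 198), (361, 172), (364, 164), (367, 197), (370, 178), (373, 78), (376, 78), (379, 82), (382, 79), (385, 82), (388, 81), (391, 81)]
195 [(262, 84), (265, 179), (268, 196), (271, 121), (274, 108), (277, 186), (280, 121), (283, 124), (286, 103), (289, 98), (292, 98), (295, 97), (298, 93), (301, 74), (304, 68), (307, 67), (310, 65), (313, 63), (316, 64), (319, 70), (322, 73), (325, 73), (328, 71), (331, 73), (334, 76), (337, 74), (340, 72), (343, 73), (346, 73), (349, 89), (352, 97), (355, 97), (358, 97), (361, 96), (364, 90), (367, 92), (370, 82), (373, 83), (376, 79), (379, 84), (382, 82), (385, 82), (388, 81), (391, 82)]
```

Call:
step_arm(commands=[[[0,-1,1.5],0,0.3],[[0,0,1.5],0,0.3],[[0,0,0],0,0.3]])

```text
clock: 10.2
eef_pos: [575.7, -92.7, 343.4]
tcp_rot: [3.138, 0.009, 1.487]
contact_force: [-0.6, 0.2, -0.7]
opening: 0.419
```

Call:
step_arm(commands=[[[0,0,1.5],0,0.3],[[0,0,0],0,0.3]])

```text
clock: 10.45
eef_pos: [575.8, -92.9, 343.1]
tcp_rot: [3.137, 0.009, 1.488]
contact_force: [-0.7, 0.7, -0.9]
opening: 0.413
```

Call:
step_arm(commands=[[[0,0,2.5],0,0.3],[[0,0,0],0,0.3]])

```text
clock: 10.7
eef_pos: [575.8, -93.5, 341.9]
tcp_rot: [3.137, 0.011, 1.488]
contact_force: [-0.4, 0.1, -1.0]
opening: 0.417
```

Call:
step_arm(commands=[[[0,0,0],0,0.45],[[0,0,0],0,0.48],[[0,0,0],0,0.52],[[0,0,0],0,0.6],[[0,0,0],0,0.7],[[0,0,-15],0,0.7],[[0,0,-30],0,0.7],[[0,0,-30],0,0.6],[[0,0,0],0,0.5]])

```text
clock: 11.82
eef_pos: [576.0, -92.6, 421.5]
tcp_rot: [3.135, 0.011, 1.488]
contact_force: [0.8, 0.1, -0.4]
opening: 0.507
```

```bash
python3 - <<'E'
from go import *
to([575,-93,344],1.49)
m=cm("wrist");w=grab_frame("wrist");cv2.imwrite("pics/w4.png",w);np.save("w4.npy",m,allow_pickle=True)
b=cv2.resize(grab_frame("side")[145:275,260:400],None,fx=3,fy=3,interpolation=2)
B=np.zeros((400,800,3),np.uint8);B[:,:380]=w[:,130:510];B[:390,380:800]=b
cv2.imwrite("pics/p2.png",B)
E
```

```text
t 11.825 at [576.  -92.6 421.5] [3.135 0.011 1.488] open 0.51 F [ 0.8  0.1 -0.4]
shift [ 0.3 -1.5 77.5] turn -0.002 q6 -0.07
```

View pics/p2.png

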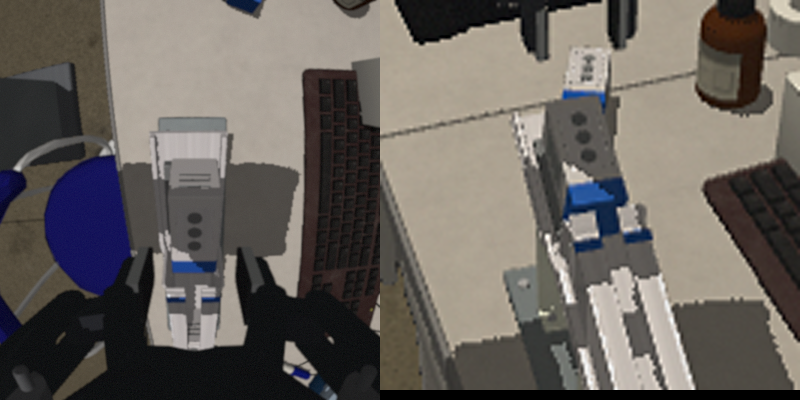

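The cart lies flat in the trough between the guides with its nose at the mouth. The tail top edge in the wrist picture is at about (325,187). Next I'll shut the jaws and move behind the tail.

Call:
step_arm(commands=[[[27,-0.5,0],0,0],[[27,-0.5,0],0,0],[[0,0,17],0,0],[[0,0,17],0,0],[[0,0,17],0,0],[[0,0,12],0,0],[[0,0,5],0,0],[[0,0,0],0,0]])

```text
clock: 12.92
eef_pos: [576.4, -40.5, 340.1]
tcp_rot: [-3.135, 0.011, 1.486]
contact_force: [-0.2, -0.6, -0.1]
opening: 0.0
```

```bash
cat > tube.py <<'E'
from go import *
psi=-1.652;t=np.deg2rad(20);O=np.array([570,-154.4,115]);RT=Ro.from_euler('ZY',[psi,t]).as_matrix()
def inv(m,p,zl):
    C,d=ray(m,p);C=RT.T@(C-O);d=RT.T@d;return (C+d*(zl-C[2])/d[2]).round(1)
def tip(s=None):
    s=s or sense();R=Ro.from_euler('xyz',s["tcp_rot"]).as_matrix();return (RT.T@(s["eef_pos"]+R@[-11,0,173]-O)).round(1)
E
python3 - <<'E'
from tube import *
m=np.load("w4.npy",allow_pickle=True).item()
print("tail top",inv(m,(325,187),50),"tail bottom",inv(m,(325,160),0),"nose top",inv(m,(325,272),50),"L/R",inv(m,(300,187),50),inv(m,(350,187),50))
print("tip",tip());to([579.3,-39.8,347.2],1.49)
E
```

```text
tail top [-109.8    2.7   50. ] tail bottom [-99.6   3.1   0. ] nose top [-22.5   2.8  50. ] L/R [-109.9  -13.3   50. ] [-109.7   18.7   50. ]
tip [-112.9   -4.1   14.5]
t 12.925 at [576.4 -40.5 340.1] [-3.135  0.011  1.486] open 0.0 F [-0.2 -0.6 -0.1]
shift [ 0.8  2.8 -7.1] turn -0.004 q6 0.02
```

Call:
step_arm(commands=[[[0,3,-5],0,0],[[-4.7,0,1.7],0,0],[[-4.7,0,1.7],0,0],[[-4.7,0,1.7],0,0],[[-4.7,0,1.7],0,0],[[-4.7,0,1.7],0,0],[[-4.7,0,1.7],0,0],[[-4.7,0,1.7],0,0]])

```text
clock: 13.92
eef_pos: [577.1, -75.9, 334.9]
tcp_rot: [-3.138, 0.011, 1.486]
contact_force: [0.2, 0.6, -0.7]
opening: 0.004
```

```bash
python3 - <<'E'
from tube import *
print(tip());s=sense();print(s["contact_force"],s["tcp_rot"])
E
```

```text
[-78.    0.1  21.7]
[ 0.1952241   0.58450362 -0.65738492] [-3.13808501  0.01114324  1.48573648]
```

Call:
step_arm(commands=[[[-4.7,0,1.8],0,0],[[-4.7,0,1.8],0,0],[[-4.7,0,1.8],0,0],[[-4.7,0,1.8],0,0],[[-4.7,0,1.8],0,0],[[-4.7,0,1.8],0,0],[[-4.7,0,1.8],0,0]])

```text
clock: 14.8
eef_pos: [574.2, -111.1, 322.0]
tcp_rot: [-3.138, 0.011, 1.486]
contact_force: [-0.5, -0.3, 0.5]
opening: 0.0
```

```bash
python3 - <<'E'
from tube import *
print(tip());s=sense();print(s["contact_force"],s["tcp_rot"])
E
```

```text
[-40.4   0.1  21.6]
[-0.49073169 -0.27669549  0.47110594] [-3.13837426  0.01108691  1.48577356]
```

Call:
step_arm(commands=[[[-4.7,0,1.8],0,0],[[-4.7,0,1.8],0,0],[[-4.7,0,1.8],0,0],[[-4.7,0,1.8],0,0],[[-4.7,0,1.8],0,0],[[0,0,0],0,0]])

```text
clock: 15.55
eef_pos: [572.0, -136.7, 312.5]
tcp_rot: [-3.138, 0.011, 1.485]
contact_force: [-0.6, -0.5, -0.5]
opening: 0.001
```

```bash
python3 - <<'E'
from tube import *
s=sense();print(tip(s),s["contact_force"])
m=cm("wrist");w=grab_frame("wrist");cv2.imwrite("pics/w5.png",w);np.save("w5.npy",m,allow_pickle=True)
b=cv2.resize(grab_frame("side")[165:295,260:400],None,fx=3,fy=3,interpolation=2)
B=np.zeros((400,800,3),np.uint8);B[:,:380]=w[:,130:510];B[:390,380:800]=b
cv2.imwrite("pics/p3.png",B)
E
```

```text
[-13.   -0.1  21.5] [-0.61368827 -0.49545352 -0.47702786]
```

View pics/p3.png

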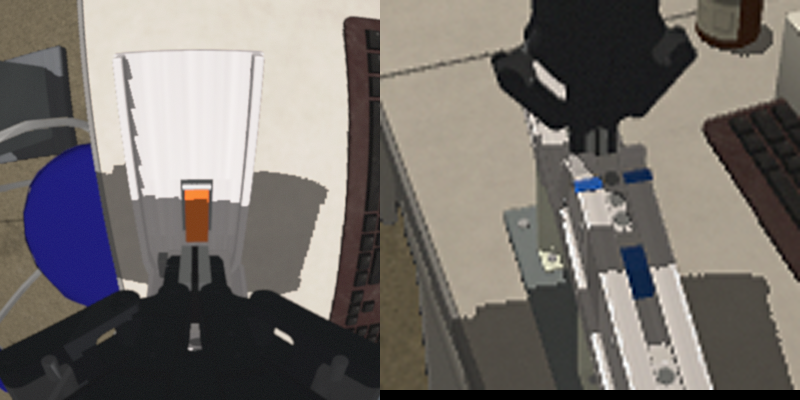

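The first cart is in the tube and the catch is up and clear behind it, at (195,212) in the left panel. Next is cart Q.

Call:
step_arm(commands=[[[15,0,-8],0,0],[[0,0,-45],0,0.5],[[0,0,-45],0,1],[[44.5,11.5,-5],0,1],[[44.5,11.5,0],0,1],[[44.5,11.5,0],0,1],[[44.5,11.5,0],0,1],[[44.5,11.5,0],0,1],[[44.5,11.5,0],0,1],[[0,0,25],0.176,1],[[0,0,40],0.176,1],[[0,0,40],0,1],[[0,0,0],0,1]])

```text
clock: 17.27
eef_pos: [665.7, 163.2, 318.0]
tcp_rot: [3.135, 0.004, 1.128]
contact_force: [-0.7, 0.1, 0.3]
opening: 1.001
```

```bash
python3 - <<'E'
from go import *
to([664.8,138.1,191],1.133)
m=cm("wrist");I=grab_frame("wrist");cv2.imwrite("pics/w6.png",I)
h=cv2.cvtColor(I,cv2.COLOR_BGR2HSV);k=((abs(h[...,0].astype(int)-110)<14)&(h[...,1]>130)&(h[...,2]>150)).astype(np.uint8)
n,L,st,ce=cv2.connectedComponentsWithStats(k)
for i in range(1,n):
    if st[i,4]>100:
        bx=cv2.boxPoints(cv2.minAreaRect(np.argwhere(L==i)[:,::-1].astype(np.float32)))
        print(st[i],onz(m,ce[i],50).round(1),[onz(m,p,50)[:2].round(1).tolist() for p in bx])
E
```

```text
t 17.275 at [665.7 163.2 318. ] [3.135 0.004 1.128] open 1.0 F [-0.7  0.1  0.3]
shift [-22.6   9.  127.2] turn -0.005 q6 0.69
[320 255  36  14 390] [655.5 105.9  50. ] [[642.8, 120.1], [670.2, 106.8], [665.0, 94.6], [637.1, 108.2]]
[560 272  18  22 248] [889.5 -58.6  50. ] [[869.2, -55.3], [893.4, -39.2], [910.9, -62.6], [885.7, -79.7]]
```

Call:
step_arm(commands=[[[-11,5,10],0,1],[[-11,5,30],0,1],[[0,0,30],0,1],[[0,0,30],0,1],[[0,0,20],0,1],[[0,0,5],0,1],[[0,0,0],0,1]])

```text
clock: 18.2
eef_pos: [672.7, 135.8, 203.4]
tcp_rot: [3.117, -0.009, 1.128]
contact_force: [0.4, 0.5, -0.4]
opening: 1.0
```

```bash
python3 - <<'E'
from go import *
to([664.8,138.1,191],1.133)
E
```

```text
t 18.2 at [672.7 135.8 203.4] [ 3.117 -0.009  1.128] open 1.0 F [ 0.4  0.5 -0.4]
shift [-1.4 -8.4 12.2] turn -0.005 q6 0.65
```

Call:
step_arm(commands=[[[-1,-6,6],0,1],[[0,0,5],0,1],[[0,0,0],0,1],[[0,0,0],0,0.3],[[0,0,0],0,0.3],[[0,0,0],0,0.3],[[0,0,0],0,0.3],[[0,0,0],0,0.3]], force=30)

```text
clock: 19.2
eef_pos: [667.7, 138.1, 194.6]
tcp_rot: [3.115, -0.011, 1.128]
contact_force: [0.1, 0.3, 0.5]
opening: 0.417
```

```bash
python3 - <<'E'
from go import *
to([664.8,138.1,191],1.133)
E
```

```text
t 19.2 at [667.7 138.1 194.6] [ 3.115 -0.011  1.128] open 0.42 F [0.1 0.3 0.5]
shift [-1.2 -2.7  3.6] turn -0.005 q6 0.65
```

Call:
step_arm(commands=[[[0,0,-30],0,0.3],[[0,0,-45],-0.12,0.3],[[0,0,-45],-0.12,0.3],[[0,0,-45],-0.12,0.3],[[0,0,-45],0,0.3],[[-39.5,-12.2,0],0,0.3],[[-39.5,-12.2,0],0,0.3],[[-39.5,-12.2,0],0,0.3],[[-39.5,-12.2,0],0,0.3],[[-39.5,-12.2,0],0,0.3],[[-35,-11,0],0,0.3],[[0,0,0],0,0.3]])

```text
clock: 20.7
eef_pos: [569.7, -95.1, 406.1]
tcp_rot: [3.115, 0.002, 1.502]
contact_force: [0.3, 0.5, -1.3]
opening: 0.416
```

```bash
python3 - <<'E'
from go import *
to([575.4,-92,360],1.49)
E
```

```text
t 20.7 at [569.7 -95.1 406.1] [3.115e+00 2.000e-03 1.502e+00] open 0.42 F [ 0.3  0.5 -1.3]
shift [ 3.5  4.2 46.2] turn 0.012 q6 -0.1
```

```bash
cat > und.py <<'E'
from tube import *
s=sense();R=Ro.from_euler('xyz',s["tcp_rot"]).as_matrix();u=s["eef_pos"]+R@[-1.2,0,194.6];g=s["eef_pos"]+R@[-1.2,0,160]
print(s["clock"],"under",u.round(1),"grasp",g.round(1),"F",s["contact_force"].round(1),s["tcp_rot"].round(3),"to go from grasp xy, under z",(R.T@(np.array([575.4,-92,154])-[g[0],g[1],u[2]])).round(1))
E
python3 und.py
```

```text
20.7 under [574.7 -97.  211.6] grasp [573.8 -96.9 246.2] F [ 0.3  0.5 -1.3] [3.115e+00 2.000e-03 1.502e+00] to go from grasp xy, under z [ 5.1 -0.3 57.6]
```

Call:
step_arm(commands=[[[2.5,0,15],0.006,0.3],[[2.5,0,15],0.006,0.3],[[0,0,10],0,0.3],[[0,0,5],0,0.3],[[0,0,0],0,0.3]])

```text
clock: 21.32
eef_pos: [571.8, -87.3, 356.2]
tcp_rot: [3.118, 0.001, 1.491]
contact_force: [-0.2, 0.6, -1.8]
opening: 0.414
```

```bash
python3 und.py; python3 - <<'E'
from tube import *
m=cm("wrist");w=grab_frame("wrist");cv2.imwrite("pics/w7.png",w);np.save("w7.npy",m,allow_pickle=True)
cv2.imwrite("pics/p4.png",cv2.resize(w[110:280,220:430],None,fx=3,fy=3,interpolation=2))
E
```

```text
21.325 under [576.4 -89.  161.7] grasp [575.5 -88.9 196.2] F [-0.2  0.6 -1.8] [3.118e+00 1.000e-03 1.491e+00] to go from grasp xy, under z [-3.1 -0.1  7.7]
```

View pics/p4.png

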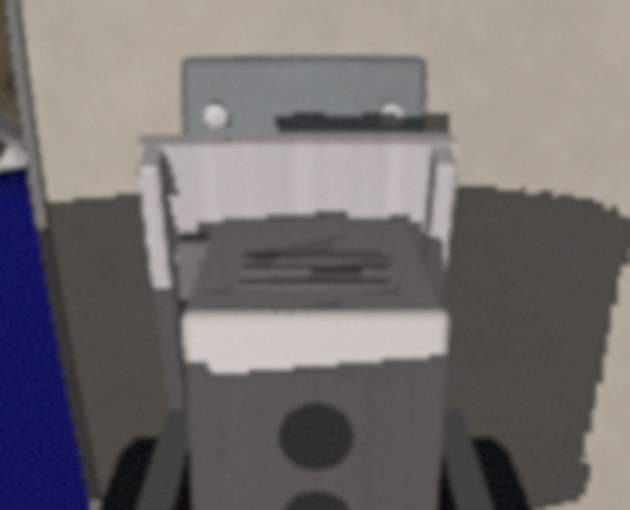

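The tail's lower edge is centred near column 317 of the crop and the channel axis lies at about 318, so it is aligned. I'll lower and release as before.

Call:
step_arm(commands=[[[-3,0,3],0,0.3],[[0,0,4],0,0.3],[[0,0,3],0,0.3],[[0,0,2],0,0.3],[[0,0,0],0,0.3]])

```text
clock: 22.0
eef_pos: [572.4, -91.2, 345.8]
tcp_rot: [3.115, 0.002, 1.491]
contact_force: [-0.7, 0.1, -0.3]
opening: 0.414
```

```bash
python3 und.py
```

```text
22.0 under [577.5 -93.2 151.2] grasp [576.6 -93.1 185.8] F [-0.7  0.1 -0.3] [3.115e+00 2.000e-03 1.491e+00] to go from grasp xy, under z [ 1.  -1.2 -2.8]
```

Call:
step_arm(commands=[[[0,-1,0],0,0.3],[[0,0,0],0,0.45],[[0,0,0],0,0.48],[[0,0,0],0,0.52],[[0,0,0],0,0.6],[[0,0,0],0,0.7],[[0,0,-15],0,0.7],[[0,0,-30],0,0.7],[[0,0,-30],0,0.6],[[0,0,0],0,0.5]])

```text
clock: 23.25
eef_pos: [569.7, -90.8, 426.0]
tcp_rot: [3.112, 0.002, 1.491]
contact_force: [0.9, 0.6, 0.7]
opening: 0.497
```

```bash
python3 - <<'E'
from tube import *
print(tip(),sense()["tcp_rot"],sense()["eef_pos"])
m=cm("wrist");w=grab_frame("wrist");cv2.imwrite("pics/w8.png",w);np.save("w8.npy",m,allow_pickle=True)
v=cv2.imread("pics/w4.png")
# numeric comparison of the landed pose with cart 1's landing: blue nose band
for I in (v,w):
    h=cv2.cvtColor(I,cv2.COLOR_BGR2HSV);k=((abs(h[...,0].astype(int)-110)<14)&(h[...,1]>120)&(h[...,2]>60)).astype(np.uint8);k[:,:270]=0;k[:,390:]=0
    n,L,st,ce=cv2.connectedComponentsWithStats(k);print([(st[i].tolist(),ce[i].round().tolist()) for i in range(1,n) if st[i,4]>30])
    g=cv2.cvtColor(I,cv2.COLOR_BGR2GRAY);print(np.array(g[190,280:372:4]),np.array(g[140:215:4,325]))
E
```

```text
[-96.2  -0.3 111.9] [3.11193007e+00 1.77978024e-03 1.49122279e+00] [569.68384824 -90.76855276 425.98347805]
[([302, 262, 44, 11, 465], [323.0, 267.0]), ([332, 297, 18, 5, 69], [341.0, 299.0]), ([297, 298, 18, 4, 65], [306.0, 300.0])]
[78 80 81 84 50 83 82 82 81 82 82 82 82 80 82 83 83 82 82 73 75 76 76] [181 182 182 181 182 132 132 129 129 122  89 129  79  82  87  86  85  84
  73]
[([302, 262, 44, 11, 413], [323.0, 267.0]), ([298, 299, 17, 4, 67], [306.0, 300.0]), ([331, 298, 18, 4, 64], [340.0, 300.0]), ([317, 318, 12, 7, 70], [323.0, 321.0])]
[ 74  77  83  83  49 105 126 127 117 100 101  82 133 131 123 121 116  96
  84  73  74  75  75] [180 181 181 182 182 166 131 131 130 101 131 120  86  86  84  86  87  84
  82]
```

The second cart landed in the same pose as the first (same band pixels), so I'll do the same push.

Call:
step_arm(commands=[[[26,0,0],0,0],[[26,0,0],0,0],[[0,0,17],0,0],[[0,0,17],0,0],[[0,0,17],0,0],[[0,0,12],0,0],[[0,0,5],0,0],[[0,0,0],0,0]])

```text
clock: 24.3
eef_pos: [573.3, -40.3, 347.6]
tcp_rot: [3.122, 0.003, 1.489]
contact_force: [1.0, -0.4, -0.4]
opening: -0.005
```

```bash
python3 -c "
from tube import *
print(tip(),sense()['tcp_rot'])"
```

```text
[-116.8   -2.5   21. ] [3.12157709e+00 2.55551389e-03 1.48885005e+00]
```

Call:
step_arm(commands=[[[-4.7,2,1.7],0,0],[[-4.7,0,1.7],0,0],[[-4.7,0,1.7],0,0],[[-4.7,0,1.7],0,0],[[-4.7,0,1.7],0,0],[[-4.7,0,1.7],0,0],[[-4.7,0,1.7],0,0],[[-4.7,0,1.7],0,0]])

```text
clock: 25.3
eef_pos: [573.0, -80.5, 335.0]
tcp_rot: [3.119, 0.002, 1.489]
contact_force: [0.1, 0.2, -0.8]
opening: 0.001
```

```bash
python3 -c "
from tube import *
print(tip(),sense()['contact_force'])"
```

```text
[-74.8   1.   22.8] [ 0.09729347  0.15469486 -0.75624551]
```

Call:
step_arm(commands=[[[-3.8,0,1.6],0,0],[[-3.8,0,1.6],0,0],[[-3.8,0,1.6],0,0],[[-3.8,0,1.5],0,0],[[-3.8,0,1.5],0,0],[[-3.8,0,1.5],0,0]])

```text
clock: 26.05
eef_pos: [571.7, -104.8, 325.9]
tcp_rot: [3.117, 0.002, 1.489]
contact_force: [0.0, 1.1, 1.9]
opening: 0.001
```

```bash
python3 -c "
from tube import *
print(tip(),sense()['contact_force'])"
```

```text
[-48.9   2.   22.6] [0.0269511  1.09504718 1.85069174]
```

Call:
step_arm(commands=[[[-2,-0.3,0.8],0,0],[[-2,-0.3,0.8],0,0],[[-2,-0.3,0.8],0,0],[[-2,-0.3,0.8],0,0],[[-2,-0.3,0.8],0,0],[[-2,-0.3,0.8],0,0],[[-2,0,0.8],0,0]])

```text
clock: 26.92
eef_pos: [569.0, -119.5, 320.2]
tcp_rot: [3.116, 0.002, 1.489]
contact_force: [2.0, 2.0, 3.7]
opening: 0.0
```

```bash
python3 -c "
from tube import *
print(tip(),sense()['contact_force'])"
```

```text
[-33.1   0.6  22.3] [2.00036807 2.04826588 3.74486565]
```

Call:
step_arm(commands=[[[-1.1,0,0.5],0,0],[[-1.1,0,0.5],0,0],[[-1.1,0,0.5],0,0],[[-1.1,0,0.4],0,0]])

```text
clock: 27.42
eef_pos: [568.6, -124.2, 318.2]
tcp_rot: [3.116, 0.002, 1.489]
contact_force: [-0.1, 2.4, 3.1]
opening: -0.002
```

```bash
python3 -c "
from tube import *
print(tip(),sense()['contact_force'])"
```

```text
[-28.    0.6  22. ] [-0.05076358  2.35390225  3.11711487]
```

Call:
step_arm(commands=[[[-1,0,0.4],0,0],[[-1,0,0.4],0,0]])

```text
clock: 27.68
eef_pos: [568.5, -126.3, 317.3]
tcp_rot: [3.116, 0.002, 1.489]
contact_force: [0.3, 1.7, 4.0]
opening: -0.002
```

Call:
step_arm(commands=[[[-1,0,0.4],0,0],[[0,0,0],0,0]])

```text
clock: 27.92
eef_pos: [568.4, -127.5, 316.8]
tcp_rot: [3.116, 0.002, 1.489]
contact_force: [0.1, 1.7, 2.4]
opening: 0.002
```

```bash
python3 -c "
from tube import *
print(tip(),sense()['contact_force'])"
```

```text
[-24.4   0.6  21.8] [0.12577231 1.69212803 2.40818587]
```

Call:
step_arm(commands=[[[-1,0,0.4],0,0],[[0,0,0],0,0]])

```text
clock: 28.18
eef_pos: [568.3, -128.5, 316.5]
tcp_rot: [3.116, 0.002, 1.489]
contact_force: [-1.0, 2.1, 3.1]
opening: 0.003
```

Call:
step_arm(commands=[[[-1,0,0.4],0,0],[[0,0,0],0,0]])

```text
clock: 28.42
eef_pos: [568.3, -128.8, 316.5]
tcp_rot: [3.116, -0.0, 1.488]
contact_force: [-0.0, 2.1, 4.1]
opening: 0.002
```

Call:
step_arm(commands=[[[-1,0,0.4],0,0],[[0,0,0],0,0]])

```text
clock: 28.68
eef_pos: [568.3, -129.0, 316.4]
tcp_rot: [3.116, -0.002, 1.488]
contact_force: [0.4, 2.7, 2.9]
opening: 0.0
```

```bash
python3 - <<'E'
from tube import *
print(tip(),sense()["contact_force"])
w=grab_frame("wrist");cv2.imwrite("pics/w9.png",w)
b=cv2.resize(grab_frame("side")[160:360,290:400],None,fx=3.6,fy=3,interpolation=2);cv2.imwrite("pics/sd9.png",b)
for n,I in (("w5",cv2.imread("pics/w5.png")),("w8",cv2.imread("pics/w8.png")),("w9",w)):
    h=cv2.cvtColor(I,cv2.COLOR_BGR2HSV);k=((h[...,0]<18)&(h[...,0]>4)&(h[...,1]>150)&(h[...,2]>80)).astype(np.uint8);k[:,:290]=0;k[:,360:]=0
    N,_,st,ce=cv2.connectedComponentsWithStats(k);print(n,[st[i].tolist() for i in range(1,N) if st[i,4]>15])
E
```

```text
[-23.3   0.6  21.8] [0.40211838 2.65710981 2.88108089]
w5 [[314, 190, 25, 52, 1127]]
w8 []
w9 [[314, 206, 22, 40, 849]]
```

Call:
step_arm(commands=[[[-2,0,0.8],0,0],[[-2,0,0.8],0,0]])

```text
clock: 29.02
eef_pos: [568.3, -130.6, 316.2]
tcp_rot: [3.116, -0.008, 1.486]
contact_force: [-3.3, 16.5, 16.5]
opening: -0.001
```

The force rose sharply, so the column is at the stop. I'll back off and check.

Call:
step_arm(commands=[[[3,0,-1],0,0],[[10,0,-5],0,0],[[15,0,-20],0,0],[[15,0,-30],0,0],[[10,0,-30],0,0],[[0,0,0],0,0]])

```text
clock: 29.78
eef_pos: [569.9, -76.2, 403.4]
tcp_rot: [3.12, -0.005, 1.486]
contact_force: [0.8, 0.1, -0.2]
opening: -0.004
```

```bash
python3 - <<'E'
from tube import *
print(tip(),sense()["contact_force"])
m=cm("wrist");w=grab_frame("wrist");cv2.imwrite("pics/w10.png",w);np.save("w10.npy",m,allow_pickle=True)
b=cv2.resize(grab_frame("side")[175:355,290:390],None,fx=3.2,fy=3.2,interpolation=2)
B=np.zeros((600,800,3),np.uint8);c=cv2.resize(w[130:330,250:400],None,fx=3,fy=3,interpolation=2);B[:600,:450]=c;B[:576,460:780]=b
cv2.imwrite("pics/p5.png",B)
E
```

```text
[-103.1   -2.8   85.3] [ 0.76384056  0.13703838 -0.22755597]
```

View pics/p5.png

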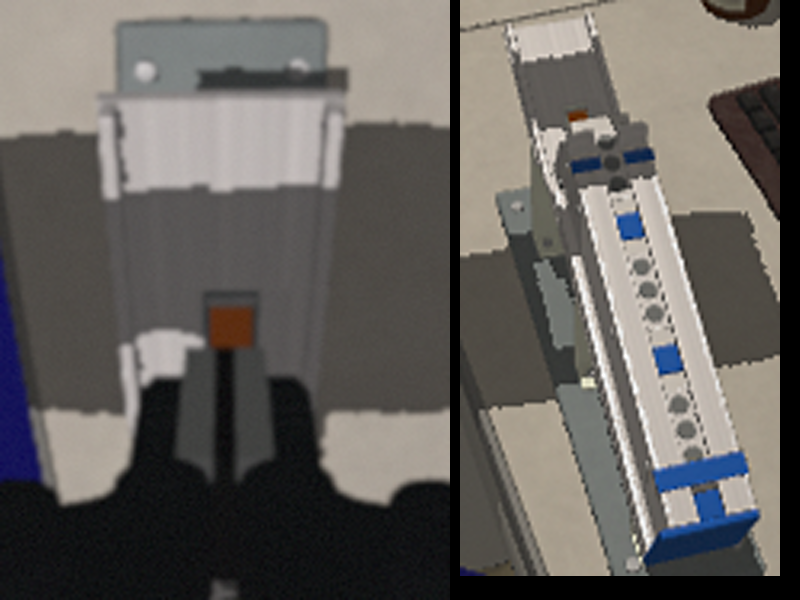

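In the side view three carts fill the tube and the foremost blue nose is at the stop. The catch is partly hidden by the fingers, so I'll open them, lift, and check its height numerically.

Call:
step_arm(commands=[[[15,0,-30],0,1],[[15,0,-30],0,1],[[0,0,0],0,1],[[0,0,0],0,1]])

```text
clock: 30.38
eef_pos: [569.2, -47.7, 455.7]
tcp_rot: [3.135, -0.004, 1.484]
contact_force: [-0.0, 0.5, 0.1]
opening: 0.849
```

```bash
python3 - <<'E'
from tube import *
m=cm("wrist");w=grab_frame("wrist");cv2.imwrite("pics/w11.png",w)
h=cv2.cvtColor(w,cv2.COLOR_BGR2HSV);k=((h[...,0]<18)&(h[...,0]>4)&(h[...,1]>150)&(h[...,2]>60)).astype(np.uint8);k[:,:280]=0;k[:,370:]=0
N,_,st,ce=cv2.connectedComponentsWithStats(k);print("orange",[st[i].tolist() for i in range(1,N) if st[i,4]>15])
f=lambda x,y,z:proj(m,O+RT@[x,y,z]).round(1)
print("hinge",f(-58.5,0,0),"tip up",f(-27.5,0,7),"tip flush",f(-27.5,0,0),"tail bottom/top at -25",f(-25,0,0),f(-25,0,50))
g=cv2.cvtColor(w,cv2.COLOR_BGR2GRAY);print("column at orange centre", [(r,int(g[r,321])) for r in range(190,310,3)])
print([(r,int(g[r,335])) for r in range(190,310,3)])
S=cm("side");sd=grab_frame("side");hs=cv2.cvtColor(sd,cv2.COLOR_BGR2HSV);k=((hs[...,0]<18)&(hs[...,0]>4)&(hs[...,1]>150)&(hs[...,2]>60)).astype(np.uint8);k[:190]=0;k[230:]=0;k[:,300:360]*=1;k[:,:300]=0;k[:,360:]=0
ys,xs=np.nonzero(k);print("side orange",len(xs),xs.min(),xs.max(),ys.min(),ys.max())
fs=lambda x,y,z:proj(S,O+RT@[x,y,z]).round(1)
for x,z in((-58.5,0),(-27.5,7),(-27.5,0)):print(x,z,fs(x,-6,z),fs(x,6,z))
# blue noses seen through the roof slot, local x at z=50
kb=((abs(hs[...,0].astype(int)-110)<15)&(hs[...,1]>120)&(hs[...,2]>90)).astype(np.uint8);N,_,st,ce=cv2.connectedComponentsWithStats(kb[:,:400].copy())
for i in range(1,N):
    if st[i,4]>12 and ce[i][0]>300 and 190<ce[i][1]<360: print("blue",st[i].tolist(),inv(S,ce[i],50),"upper edge x",inv(S,(ce[i][0],st[i][1]),50)[0],"lower edge x",inv(S,(ce[i][0],st[i][1]+st[i][3]),50)[0])
E
```

```text
orange [[327, 237, 12, 24, 266]]
hinge [332.2 235.1] tip up [332.  260.1] tip flush [331.8 255.3] tail bottom/top at -25 [331.8 256.8] [332.9 293.9]
column at orange centre [(190, 86), (193, 85), (196, 86), (199, 87), (202, 85), (205, 87), (208, 86), (211, 86), (214, 85), (217, 85), (220, 87), (223, 86), (226, 84), (229, 151), (232, 186), (235, 184), (238, 183), (241, 183), (244, 183), (247, 186), (250, 185), (253, 183), (256, 184), (259, 136), (262, 130), (265, 130), (268, 129), (271, 131), (274, 132), (277, 131), (280, 132), (283, 131), (286, 130), (289, 118), (292, 81), (295, 88), (298, 85), (301, 86), (304, 85), (307, 83)]
[(190, 87), (193, 84), (196, 85), (199, 86), (202, 84), (205, 82), (208, 87), (211, 86), (214, 87), (217, 86), (220, 88), (223, 88), (226, 88), (229, 88), (232, 71), (235, 80), (238, 113), (241, 125), (244, 124), (247, 126), (250, 124), (253, 124), (256, 124), (259, 122), (262, 125), (265, 129), (268, 129), (271, 131), (274, 96), (277, 130), (280, 107), (283, 121), (286, 102), (289, 83), (292, 82), (295, 87), (298, 86), (301, 83), (304, 45), (307, 56)]
side orange 17 324 329 210 212
-58.5 0 [322.1 208.9] [327.9 208. ]
-27.5 7 [326.1 220.6] [331.9 219.6]
-27.5 0 [325.7 222.3] [331.6 221.3]
blue [341, 221, 10, 5, 31] [ 6.3 19.1 50. ] upper edge x 1.6 lower edge x 11.7
blue [325, 224, 9, 5, 30] [  6.5 -12.8  50. ] upper edge x 1.9 lower edge x 12.0
blue [339, 241, 9, 9, 54] [48.8  2.6 50. ] upper edge x 40.5 lower edge x 57.8
blue [350, 283, 10, 9, 62] [129.1   2.5  50. ] upper edge x 122.2 lower edge x 137.8
blue [350, 316, 30, 13, 195] [191.1   2.9  50. ] upper edge x 181.4 lower edge x 202.2
blue [352, 328, 31, 16, 151] [213.5   1.   50. ] upper edge x 201.5 lower edge x 226.3
```

```bash
python3 -c "
from rig import *
print(sense()['contact_force']);print(sign_off())"
```

```text
[ 0.46491132 -0.64104265  0.7196385 ]
the job is handed in; nothing more can be done
None
```

Both cartridges are loaded blue nose first, the column is against the end stop, and the orange catch is up behind the last one. I handed the job in at about 30.5 s with the gripper clear of everything.

**What I did:** I gripped each cartridge across its width, turned it over the trough, set it down between the guides and released it. I then pushed each one in with the shut fingers, slowing to about 1 mm steps near the stop.

**Last checks:**
- **Stop:** pushing took about 3 to 5 N. At the stop the force rose sharply, and I backed off at once. The last reading was about 23 N, higher than I wanted: my final test step was 2 × 2 mm.
- **Column:** in the side camera the noses of the two new cartridges sit at tube x of about 58 and 138 mm, against 55 and 135 expected. They are about 80 mm apart, so they sit end to end. The 3 mm offset is within what I put down to calibration.
- **Catch:** the wrist camera shows it 24 px long, where raised would be 25 and pressed flush 20. Its tip overlaps the tail's lower edge, so it is up.
- **Disagreement:** the tail's lower edge matches x = -25 mm to about 1 px. The top edge is about 3 to 4 px off my prediction, which I took as calibration error.

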